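Pack the specimen clamp with spacers and hold it closed

ROBOT

A 7-joint arm with a two-finger parallel gripper is mounted at the origin on the work surface. World frame = base frame: x ahead of the robot, y to its left, z up, the work surface at z = 0. Lengths are in m, angles in degrees, forces in N, time in s.
With the tool pointing down it reaches from about 0.375 to 0.925 m from the base axis. Payload 3.1 kg.
Tool frame: the origin (TCP) lies on the centre line of the jaws, within the pads' length; the fingertips stand 25 mm ahead of it and the grasp point (between the pads) lies 6 mm ahead of it (robot.tips_ahead is the distance from the TCP to the fingertips, in m); x points along the fingers, z is the direction in which the jaws open and shut, and the axes are right-handed (so a half turn about x gives the same grasp; the last joint's range is limited). The gripper opens to 85 mm and grips with 20 to 120 N. Pads are 22 mm wide; open, the fingers measure 114 mm over their backs; the gripper's body (76 mm by 85 mm) begins 54 mm behind the grasp point. The pads swing forward as they close: fully open they stand 13 mm farther back than shut.
Start: joints at [-71.264, 21.939, 2.515, 91.553, -1.026, 66.532, -2.859], TCP at [0.268, 0.592, 0.232] pointing down, gripper open.
Joint ranges: [-149.38, 149.38], [-23.57, 123.04], [-84.95, 90], [0, 143.3], [-89.99, 269.99], [3.08, 112.72], [-163.45, 163.45]. Speed limits (degrees/s): [159.86, 159.86, 180, 180, 180, 180, 180].

INTERFACE

Orientations are given as a 3x3 rotation matrix whose columns are the frame's x, y, z axes.
In Python, from station import robot, cams gives the robot as it stands.
- The arm moves only by the tool jog_arm, never from a script. Its argument "targets" is a list that holds one entry, the list of rows, each a list of 4 numbers: the shift along the tool's x, y, z in mm, then the turn about the tool's x in rad. A call has 1 to 8 rows; each row shifts and turns the commanded pose from where the row before left it, along the tool's axes as they then stand; what a row does not reach is not made up. A row lasts 1/8 s, in which the tool goes at most 62.5 mm and 10.7 degrees, less where a joint would pass 70% of its speed; a pose out of reach is approached as far as the arm can. A call is refused whole if a number of a shift passes 62.5 or a number of a turn 0.188, either way. A call with a gripper value outside its range is refused whole. "grip" is the closure, from -1 (fully open) to 1 (shut), so that 0 is half open, set as the call begins (left out, the last holds). The fingers move at their own pace and stop on an object; "newtons" is the grip in N (left out, the last holds). Time passes only in rows, so rows that do not move let the fingers close. It gives the time, the measured TCP pose, the force and the opening at its end, in the units of the state.
- robot.sense(): the state, without advancing time (a new reading comes with each control period).
- cams.grab_frame(name): name is "side" or "top" or "wrist"; returns a dict with "img" (384x512x3 uint8, blue, green, red), "z_map" (384x512 float32, m along the optical axis (not along the pixel's ray), 0 where there is no reading), "fovy" (degrees; the focal length in pixels is half the picture's height over the tangent of half this angle, whatever the lens; pixels are square), "cx", "cy" (the principal point, pixels), "R" (3x3) and "t" (3): a world point X has camera coordinates R X + t. Camera axes: x right, y down, z forward; pixel columns grow to the right and rows downward; lengths in m; the calibration is good to about 2 mm. A picture is of the moment at which its call begins.
- robot.finish_job(): hands the job in, once; it reports no verdict.
The state is a dict: "clock": time; "joint_pos": joint angles; "qd": joint speeds; "effort": joint torques, N m; "ee_pos": TCP position; "tcp_rot": TCP orientation; "contact_force": force on the tool from outside, world axes, zero at the start; "wrist_torque": the same for the moment, N m; "gripper_width": finger opening in m.
Only numpy, scipy, OpenCV 4.12 (cv2) and the standard library are available. Lean on these libraries where they do the work, as an engineer would, in place of code of your own. Each camera call takes 0.05 s, during which the arm holds its last target. There are 200 camera calls.

TASK

Stand blue spacers from the rack upright in the gap of the specimen clamp, seated on the bed between its guide rails, adding them one at a time until pushing the red-backed jaw pinches the stack against the sprung specimen carrier (how many are needed differs each time). Then push the jaw by hand so that the carrier gives about half of its 10 mm spring travel, without driving it to its stop, and finish while still holding the jaw like that: it springs back if let go, and only the jaw and the spacers may press the carrier. Leave the vials, puck, dish, slide box and brush where they are.

Things in the scene. Friction and masses are not known exactly. Their poses are not given: they have to be found in the camera images.
- bed: Bed of the specimen clamp: fixed black plate, 215 x 84 x 12 mm. Origin on the bench, on the clamp's centre line; +x is the closing direction (jaw to carrier), +z up. Spacers stand on its top, 12 mm above the bench, between two aluminium rails along x, 44 mm apart inside, 10 mm high above the bed, x -52 to +52 mm. With the jaw fully back its inner face is at x = -62 mm, its back at -86
- jaw (a joint): Travel of the hand-pushed jaw along the bed's +x (m): 0 fully back (gap widest), 0.034 at its end stop. A weak spring (1 to 2.7 N) pushes it back to 0 when let go. It is an aluminium block 60 mm wide, from 14 to 76 mm above the bench, 24 mm thick with its red back
- jaw_back (a point): Centre of the red back face of the jaw, the face to push: 60 mm wide x 62 mm high, centre 45 mm above the bench, looking to the bed's -x; moves with the jaw. The jaw's inner face is 24 mm farther in +x
- carrier (a joint): How far the sprung specimen carrier is pushed back along the bed's +x (m): 0 at rest, 0.010 at its stop. Starts to move at 3 N and then takes 1.5 N more per mm (about 10 N at 5 mm)
- carrier_face (a point): Centre of the face of the steel specimen carrier that the spacers press, 56 wide x 50 high, looking to the bed's -x, 37 mm above the bench. The carrier is a steel block with a round black specimen mount on top, in front of a white tailstock. It stands 54 to 80 mm from the inner face of the fully open jaw
- rack: Grey rack fixed to the bench, 152 x 56 mm, 14 mm high, with four slots in a row along its x, 36 mm apart; spacers stand in them on a floor 6 mm above the bench, with 8 mm of each below the rack's top. Origin on the bench under its centre
- spacer1_mid (a point): Centre of a blue plastic spacer, 18 thick (its x) x 36 wide (its y) x 50 mm high (its z), 45 g; four alike, all standing in the rack at the start, any may be used. Grip it across the 36 mm width, in its upper half
- spacer2_mid (a point): Centre of a blue plastic spacer, 18 thick (its x) x 36 wide (its y) x 50 mm high (its z), 45 g; four alike, all standing in the rack at the start, any may be used. Grip it across the 36 mm width, in its upper half
- spacer3_mid (a point): Centre of a blue plastic spacer, 18 thick (its x) x 36 wide (its y) x 50 mm high (its z), 45 g; four alike, all standing in the rack at the start, any may be used. Grip it across the 36 mm width, in its upper half
- spacer4_mid (a point): Centre of a blue plastic spacer, 18 thick (its x) x 36 wide (its y) x 50 mm high (its z), 45 g; four alike, all standing in the rack at the start, any may be used. Grip it across the 36 mm width, in its upper half
- vial_a: Bystander: screw-cap sample vial, red-brown, diameter 28, height 55 mm; origin under its centre
- vial_b: Bystander: screw-cap sample vial, amber, diameter 28, height 55 mm; origin under its centre
- mount: Bystander: green resin puck, diameter 30, height 18 mm; origin under its centre
- dish: Bystander: shallow clear glass dish, diameter 80, height 15 mm; origin under its centre
- slidebox: Bystander: orange slide box, 60 x 90 x 30 (height) mm; origin under its centre
- brush: Bystander: bench brush with a wooden handle, lying flat; origin within the brush
Things that resemble listed ones, but are neither listed nor needed, are in the scene too. Leave any green look-alike of the part that bears spacer3_mid alone.

How it is judged (in metres and radians):
On the way:
1. two spacers stand upright on the bed between the rails, in the gap ((((x of spacer1_mid in the frame of bed between -0.06 and 0.025 m and y of spacer1_mid in the frame of bed between -0.007 and 0.007 m and z of spacer1_mid in the frame of bed between 0.033 and 0.041 m and angle between spacer1_mid's own z axis and vertical below 0.12 rad) and (x of spacer2_mid in the frame of bed between -0.06 and 0.025 m and y of spacer2_mid in the frame of bed between -0.007 and 0.007 m and z of spacer2_mid in the frame of bed between 0.033 and 0.041 m and angle between spacer2_mid's own z axis and vertical below 0.12 rad)) or ((x of spacer1_mid in the frame of bed between -0.06 and 0.025 m and y of spacer1_mid in the frame of bed between -0.007 and 0.007 m and z of spacer1_mid in the frame of bed between 0.033 and 0.041 m and angle between spacer1_mid's own z axis and vertical below 0.12 rad) and (x of spacer3_mid in the frame of bed between -0.06 and 0.025 m and y of spacer3_mid in the frame of bed between -0.007 and 0.007 m and z of spacer3_mid in the frame of bed between 0.033 and 0.041 m and angle between spacer3_mid's own z axis and vertical below 0.12 rad)) or ((x of spacer1_mid in the frame of bed between -0.06 and 0.025 m and y of spacer1_mid in the frame of bed between -0.007 and 0.007 m and z of spacer1_mid in the frame of bed between 0.033 and 0.041 m and angle between spacer1_mid's own z axis and vertical below 0.12 rad) and (x of spacer4_mid in the frame of bed between -0.06 and 0.025 m and y of spacer4_mid in the frame of bed between -0.007 and 0.007 m and z of spacer4_mid in the frame of bed between 0.033 and 0.041 m and angle between spacer4_mid's own z axis and vertical below 0.12 rad)) or ((x of spacer2_mid in the frame of bed between -0.06 and 0.025 m and y of spacer2_mid in the frame of bed between -0.007 and 0.007 m and z of spacer2_mid in the frame of bed between 0.033 and 0.041 m and angle between spacer2_mid's own z axis and vertical below 0.12 rad) and (x of spacer3_mid in the frame of bed between -0.06 and 0.025 m and y of spacer3_mid in the frame of bed between -0.007 and 0.007 m and z of spacer3_mid in the frame of bed between 0.033 and 0.041 m and angle between spacer3_mid's own z axis and vertical below 0.12 rad)) or ((x of spacer2_mid in the frame of bed between -0.06 and 0.025 m and y of spacer2_mid in the frame of bed between -0.007 and 0.007 m and z of spacer2_mid in the frame of bed between 0.033 and 0.041 m and angle between spacer2_mid's own z axis and vertical below 0.12 rad) and (x of spacer4_mid in the frame of bed between -0.06 and 0.025 m and y of spacer4_mid in the frame of bed between -0.007 and 0.007 m and z of spacer4_mid in the frame of bed between 0.033 and 0.041 m and angle between spacer4_mid's own z axis and vertical below 0.12 rad)) or ((x of spacer3_mid in the frame of bed between -0.06 and 0.025 m and y of spacer3_mid in the frame of bed between -0.007 and 0.007 m and z of spacer3_mid in the frame of bed between 0.033 and 0.041 m and angle between spacer3_mid's own z axis and vertical below 0.12 rad) and (x of spacer4_mid in the frame of bed between -0.06 and 0.025 m and y of spacer4_mid in the frame of bed between -0.007 and 0.007 m and z of spacer4_mid in the frame of bed between 0.033 and 0.041 m and angle between spacer4_mid's own z axis and vertical below 0.12 rad)))), for 0.2 s.
At the end, for the whole second after the job is handed in: Two or more spacers stand upright (7 deg) on the bed, within 7 mm of its centre line; robot pushes jaw, jaw presses a spacer, a spacer presses the carrier (each over 2 N), jaw moved over 3 mm; carrier pushed back 2.5 to 9 mm, not touched by the robot; all held through the last second ((((x of spacer1_mid in the frame of bed between -0.06 and 0.025 m and y of spacer1_mid in the frame of bed between -0.007 and 0.007 m and z of spacer1_mid in the frame of bed between 0.033 and 0.041 m and angle between spacer1_mid's own z axis and vertical below 0.12 rad) and (x of spacer2_mid in the frame of bed between -0.06 and 0.025 m and y of spacer2_mid in the frame of bed between -0.007 and 0.007 m and z of spacer2_mid in the frame of bed between 0.033 and 0.041 m and angle between spacer2_mid's own z axis and vertical below 0.12 rad)) or ((x of spacer1_mid in the frame of bed between -0.06 and 0.025 m and y of spacer1_mid in the frame of bed between -0.007 and 0.007 m and z of spacer1_mid in the frame of bed between 0.033 and 0.041 m and angle between spacer1_mid's own z axis and vertical below 0.12 rad) and (x of spacer3_mid in the frame of bed between -0.06 and 0.025 m and y of spacer3_mid in the frame of bed between -0.007 and 0.007 m and z of spacer3_mid in the frame of bed between 0.033 and 0.041 m and angle between spacer3_mid's own z axis and vertical below 0.12 rad)) or ((x of spacer1_mid in the frame of bed between -0.06 and 0.025 m and y of spacer1_mid in the frame of bed between -0.007 and 0.007 m and z of spacer1_mid in the frame of bed between 0.033 and 0.041 m and angle between spacer1_mid's own z axis and vertical below 0.12 rad) and (x of spacer4_mid in the frame of bed between -0.06 and 0.025 m and y of spacer4_mid in the frame of bed between -0.007 and 0.007 m and z of spacer4_mid in the frame of bed between 0.033 and 0.041 m and angle between spacer4_mid's own z axis and vertical below 0.12 rad)) or ((x of spacer2_mid in the frame of bed between -0.06 and 0.025 m and y of spacer2_mid in the frame of bed between -0.007 and 0.007 m and z of spacer2_mid in the frame of bed between 0.033 and 0.041 m and angle between spacer2_mid's own z axis and vertical below 0.12 rad) and (x of spacer3_mid in the frame of bed between -0.06 and 0.025 m and y of spacer3_mid in the frame of bed between -0.007 and 0.007 m and z of spacer3_mid in the frame of bed between 0.033 and 0.041 m and angle between spacer3_mid's own z axis and vertical below 0.12 rad)) or ((x of spacer2_mid in the frame of bed between -0.06 and 0.025 m and y of spacer2_mid in the frame of bed between -0.007 and 0.007 m and z of spacer2_mid in the frame of bed between 0.033 and 0.041 m and angle between spacer2_mid's own z axis and vertical below 0.12 rad) and (x of spacer4_mid in the frame of bed between -0.06 and 0.025 m and y of spacer4_mid in the frame of bed between -0.007 and 0.007 m and z of spacer4_mid in the frame of bed between 0.033 and 0.041 m and angle between spacer4_mid's own z axis and vertical below 0.12 rad)) or ((x of spacer3_mid in the frame of bed between -0.06 and 0.025 m and y of spacer3_mid in the frame of bed between -0.007 and 0.007 m and z of spacer3_mid in the frame of bed between 0.033 and 0.041 m and angle between spacer3_mid's own z axis and vertical below 0.12 rad) and (x of spacer4_mid in the frame of bed between -0.06 and 0.025 m and y of spacer4_mid in the frame of bed between -0.007 and 0.007 m and z of spacer4_mid in the frame of bed between 0.033 and 0.041 m and angle between spacer4_mid's own z axis and vertical below 0.12 rad))) and value of joint carrier between 0.0025 and 0.009 m and value of joint jaw above 0.003 m and contact force between any of the fingers, the arm and jaw above 2 N and (contact force between jaw and spacer1 above 2 N or contact force between jaw and spacer2 above 2 N or contact force between jaw and spacer3 above 2 N or contact force between jaw and spacer4 above 2 N) and (contact force between carrier and spacer1 above 2 N or contact force between carrier and spacer2 above 2 N or contact force between carrier and spacer3 above 2 N or contact force between carrier and spacer4 above 2 N) and contact force between each of the fingers, the arm and carrier below 0.5 N); the arm keeps its last pose, push and grip.
It fails at once if a bystander (vial, puck, dish, slide box, brush) is moved more than 30 mm (distance of any of vial_a, vial_b, mount, dish, slidebox, brush from where it was at the start of the episode above 0.03 m).
It also fails if it takes over 72 s, if anything falls off the work surface, if the arm or the gripper's body presses on something with over 40 N, if the wrist force passes 120 N, or if a joint passes its speed limit or range.

## Working session

There is one attempt and no reset: what is moved stays moved. The work goes in short steps, Python scripts to look and compute and a tool call to move; the robot and the scene stay as the last step left them, time stands still between calls to the robot, and variables do not carry over. Pictures are saved under pics/ and viewed, about 8 in all and at most 12, crops included, and the job is handed in when it is done.

Besides the shell and the picture viewer there is one more tool, called after "Call:" by a JSON object that holds its "api" and its "payload". jog_arm: Moves the arm, as the interface text tells. Its arguments: {"type":"object","properties":{"targets":{"type":"array","items":{"type":"array","items":{"type":"array","items":{"type":"number"}}}},"grip":{"type":"number"},"newtons":{"type":"number"}},"required":["targets"]}

```bash
mkdir -p pics; ls; cat > h.py <<'E'
import numpy as np, cv2
from station import robot, cams
def grab(n):
    return cams.grab_frame(n)
def world(f,u,v,z=None):
    F=f["img"].shape[0]/2/np.tan(np.radians(f["fovy"])/2)
    d=np.array([(u-f["cx"])/F,(v-f["cy"])/F,1.]); R=np.array(f["R"]);t=np.array(f["t"])
    if z is None:
        return R.T@(d*f["z_map"][int(round(v)),int(round(u))]-t)
    c=-R.T@t; w=R.T@d
    return c+w*(z-c[2])/w[2]
def cloud(f):
    H,W=f["z_map"].shape; F=H/2/np.tan(np.radians(f["fovy"])/2)
    u,v=np.meshgrid(np.arange(W),np.arange(H)); z=f["z_map"]
    P=np.stack([(u-f["cx"])/F*z,(v-f["cy"])/F*z,z],-1)
    return (P-np.array(f["t"]))@np.array(f["R"])
def save(f,p,box=None,s=1):
    im=f["img"]
    if box: im=im[box[1]:box[3],box[0]:box[2]]
    cv2.imwrite(p,cv2.resize(im,None,fx=s,fy=s,interpolation=cv2.INTER_CUBIC))
E
python3 - <<'E'
from h import *
import pickle
np.set_printoptions(precision=4,suppress=True)
fs={n:grab(n) for n in("top","side")}
pickle.dump(fs,open("f0.pkl","wb"))
a=fs["top"]["img"];b=fs["side"]["img"]
save(fs["top"],"pics/top0.png",None,1.5);save(fs["side"],"pics/side0.png",None,1.5)
for n in fs:print(n,-np.array(fs[n]["R"]).T@fs[n]["t"],fs[n]["fovy"])
s=robot.sense();print(s["clock"],s["ee_pos"],s["tcp_rot"],s["gripper_width"],s["contact_force"])
E
```

```text
pics
top [0.4315 0.0252 1.1157] 47.865847693327275
side [0.5422 0.5685 0.5833] 53.45095715210359
0.1 [0.2675 0.5915 0.2312] [[-0.0009 -0.9112  0.412 ]
 [-0.0022  0.412   0.9112]
 [-1.     -0.0001 -0.0024]] 0.08522288253216077 [-0.603   0.2431 -0.2196]
```

View pics/top0.png

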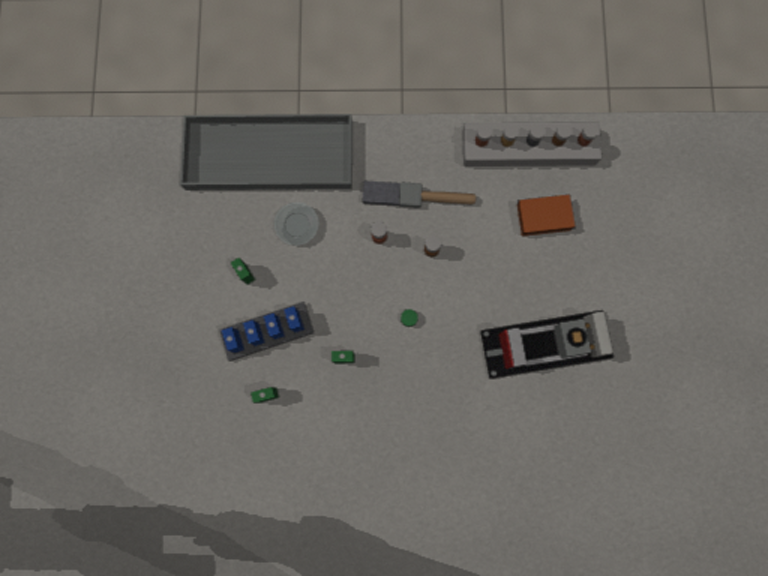

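View pics/side0.png

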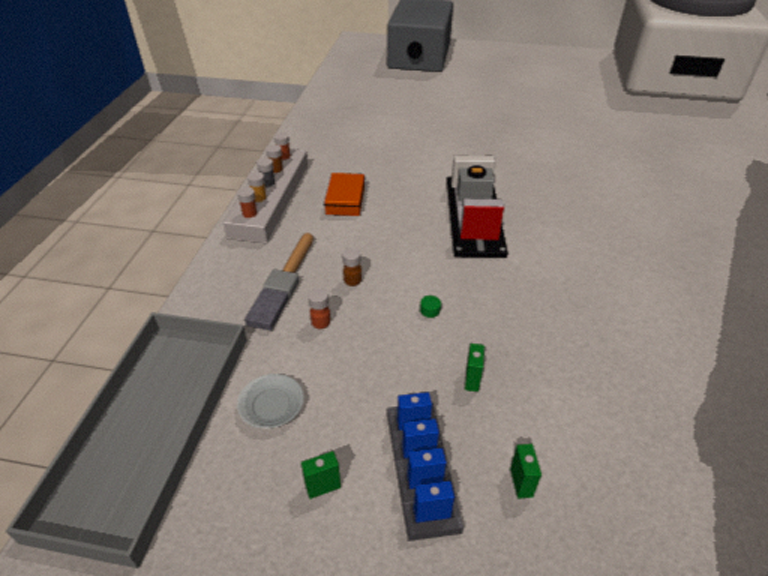

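The top view shows four blue spacers in the rack at (232,340), (252,333), (273,325) and (292,319). The green look-alikes are at (243,270), (343,356) and (264,395), and the clamp is at about (548,345) with its red back at (507,348). The blue ones match the description; the green ones are to be left alone.

```bash
cat > m.py <<'E'
from h import *
import pickle
np.set_printoptions(precision=4,suppress=True)
fs=pickle.load(open("f0.pkl","rb"))
def rect(Q):
    (c,s,a)=cv2.minAreaRect((Q*1000).astype(np.float32)); return np.round(c,1),np.round(s,1),round(a,1)
for n in fs:
    f=fs[n];P=cloud(f);im=f["img"].astype(int);hsv=cv2.cvtColor(f["img"],cv2.COLOR_BGR2HSV)
    X,Y,Z=P[...,0],P[...,1],P[...,2];ok=f["z_map"]>0
    print(n,"bench z",np.median(Z[ok&(Z<.03)&(Z>-.03)]))
    blue=(hsv[...,0]>105)&(hsv[...,0]<130)&(hsv[...,1]>150)&ok&(Z>.015)&(Z<.1)&(X>.2)
    k,l,st,ce=cv2.connectedComponentsWithStats(blue.astype(np.uint8))
    for i in range(1,k):
        if st[i,4]>30:
            m=(l==i); zt=np.percentile(Z[m],90);m&=Z>zt-.005
            print(" blue",ce[i],st[i,4],zt,rect(P[m][:,:2]))
    red=((hsv[...,0]<6)|(hsv[...,0]>174))&(hsv[...,1]>180)&ok&(Z>.02)&(Y<-.05)
    print(" red",red.sum(),P[red].mean(0),P[red].min(0),P[red].max(0))
    # bed surroundings
    c=P[red].mean(0)
    reg=ok&(np.hypot(X-c[0],Y-c[1])<.25)&(Z>.006)&(Z<.13)&(Y<-.1)&(X<c[0]+.1)&(X>c[0]-.1)
    k,l,st,ce=cv2.connectedComponentsWithStats(reg.astype(np.uint8))
    i=1+np.argmax(st[1:,4]);m=l==i
    print(" clamp",st[i],rect(P[m][:,:2]))
    for a,b in((.008,.016),(.017,.027),(.055,.066),(.07,.08),(.08,.12)):
        mm=m&(Z>a)&(Z<b); print("  ",a,mm.sum(),rect(P[mm][:,:2]) if mm.sum()>3 else"")
f=fs["top"];save(f,"pics/clamp0.png",(310,195,420,260),7)
E
python3 m.py
```

```text
top bench z -0.00016974225247645176
 blue [195.5288 212.75  ] 104 0.057645514313575785 (array([576.3, 192.9]), array([34.8, 18.1]), 18.5)
 blue [182.2703 217.0631] 111 0.05736255541959361 (array([565. , 226.1]), array([34.9, 17.3]), 17.3)
 blue [168.7179 221.6154] 117 0.057636691215788724 (array([553.5, 259.8]), array([35.2, 17.2]), 16.1)
 blue [154.9524 226.3175] 126 0.05840295653470148 (array([541.8, 293.6]), array([35.4, 17.9]), 20.2)
 red 73 [ 0.5245 -0.1576  0.0479] [ 0.4951 -0.1623  0.0209] [ 0.5505 -0.1534  0.0741]
 clamp [ 321  207   89   46 2758] (array([ 535.5, -236.2]), array([ 84. , 217.6]), 9.1)
   0.008 1246 (array([ 535.2, -235.2]), array([ 83.8, 215.6]), 9.1)
   0.017 234 (array([ 534. , -241.3]), array([ 69.8, 202. ]), 12.8)
   0.055 351 (array([ 532. , -241.2]), array([ 67.6, 169.7]), 12.4)
   0.07 331 (array([ 536.5, -238. ]), array([ 62.6, 163.5]), 8.8)
   0.08 1 
side bench z 0.001541325696587592
 blue [282.5515 305.5343] 1924 0.0579440901813492 (array([559.4, 245.6]), array([ 36.1, 126.3]), 18.4)
 red 518 [ 0.5181 -0.1633  0.0501] [ 0.0736 -0.7612  0.02  ] [ 0.8813 -0.1258  0.0947]
 clamp [ 297  104   41   67 2194] (array([ 534.1, -233.3]), array([ 84.3, 219. ]), 9.0)
   0.008 617 (array([ 534.2, -233.3]), array([ 84.2, 219.1]), 9.0)
   0.017 162 (array([ 532.8, -220.9]), array([ 61.9, 171.6]), 10.7)
   0.055 368 (array([ 534.1, -230.4]), array([ 69.4, 153.3]), 8.7)
   0.07 307 (array([ 534.6, -234.8]), array([ 60.1, 162.9]), 8.9)
   0.08 0
```

View pics/clamp0.png

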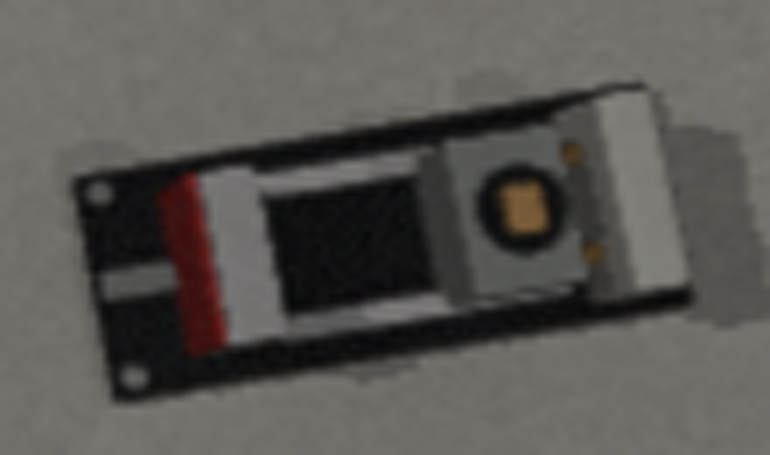

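The crop shows the red back at left (crop 195,265), jaw top up to x≈270, the gap to the carrier at about 435, and the tailstock at right. So the closing direction runs right and slightly up in the picture, roughly world -y. Next I'll measure the jaw, carrier and rail positions along the clamp axis.

```bash
cat >> h.py <<'E'
A=np.radians(9.0);C0=np.array([.535,-.2350])
xb=np.array([np.sin(A),-np.cos(A)]);yb=np.array([np.cos(A),np.sin(A)])
def tobed(P): q=P[...,:2]-C0; return np.stack([q@xb,q@yb,P[...,2]],-1)
E
python3 - <<'E'
from h import *
import pickle
np.set_printoptions(precision=1,suppress=True,linewidth=200)
fs=pickle.load(open("f0.pkl","rb"))
for n in fs:
    f=fs[n];B=tobed(cloud(f))*1000;x,y,z=B[...,0],B[...,1],B[...,2]
    base=(np.abs(x)<140)&(abs(y)<45)
    j=base&(z>70)&(z<82)&(x<0);c=base&(z>56)&(z<67)&(x>-30)&(abs(y)<29);t=base&(z>67)&(x>60)
    for nm,m in(("jaw",j),("car",c),("tail",t)):
        print(n,nm,m.sum(),np.percentile(x[m],[0,2,50,98,100]),np.percentile(y[m],[0,2,50,98,100]),np.median(z[m]))
    # lines along centre
    m=base&(abs(y)<8);o=np.argsort(x[m]);print(np.stack([x[m][o],z[m][o]],1)[::4].T)
    m=base&(z>18)&(z<26)&(abs(x)<45);print("rails",np.percentile(y[m&(y>0)],[2,50,98]),np.percentile(y[m&(y<0)],[2,50,98]))
E
```

```text
top jaw 257 [-78.7 -78.2 -66.8 -54.7 -53.8] [-30.  -28.9  -0.7  28.2  29.7] 75.14951948637112
top car 373 [13.9 14.8 42.9 87.3 90.1] [-28.8 -27.4  -1.3  26.6  29. ] 63.66826288997346
top tail 126 [67.7 69.1 78.6 87.1 87.4] [-34.8 -32.4  -1.2  32.7  34.7] 68.59346952720912
[[-140.  -138.6 -136.4 -134.9 -133.7 -132.  -130.3 -128.8 -126.7 -125.4 -123.3 -122.1 -120.1 -118.8 -117.4 -115.  -113.1 -111.7 -110.4 -108.8 -107.6 -106.9 -105.4 -103.9 -102.1 -100.7  -98.9  -97.3
   -95.9  -93.6  -93.1  -90.8  -89.3  -88.1  -85.8  -84.6  -82.7  -80.9  -80.3  -78.8  -78.5  -78.4  -78.3  -78.1  -78.   -77.8  -77.7  -77.2  -76.   -74.   -72.7  -71.2  -70.1  -68.9  -67.4  -66.6
   -64.4  -63.7  -62.   -60.5  -59.   -56.8  -55.5  -40.5  -38.6  -37.   -35.3  -33.9  -32.3  -31.   -29.2  -27.3  -26.1  -23.5  -22.7  -20.5  -19.3  -17.8  -16.   -14.   -13.   -11.2   -9.5   -8.2
    -6.1   -3.9   -2.5   -1.     0.9    2.3    3.9    5.4    7.3    8.5   10.3   12.2   13.9   14.3   14.6   14.8   14.9   15.1   15.2   15.4   15.6   15.8   16.    17.3   17.6   19.5   20.2   20.7
    22.4   23.8   25.6   26.4   28.
[... 3182 characters left out ...]
  66.9   64.1   44.    63.7   26.    17.1   46.5   66.3   40.6   54.9   22.5   74.5   40.1   28.5   54.6   37.
    37.2   28.    42.7   62.6   42.4   42.5   33.7   54.    45.2   18.6   21.5   65.1   73.3   67.5   50.4   64.8   24.    67.2   75.5   77.8   77.6   76.9   78.2   77.9   78.6   77.1   78.1   77.2
    77.3   76.5   45.3   38.8   56.4   41.6   35.4   61.9   38.3   61.8   44.2   55.8   38.    61.5   40.7   64.1   31.5   52.4   58.    46.2   66.4   39.7   51.4   68.4   70.6   66.6   71.5   71.1
    70.7   66.9   71.4   73.1   72.2   73.    71.3   72.9   71.7   70.7   71.8   63.5   66.1   62.4   64.6   61.4   66.3   70.8   69.6   68.9   66.5]]
rails [21.6 27.3 29.6] [-29.8 -29.8 -29.8]
```

Call:
{"api": "jog_arm", "payload": {"targets": [[[0,0,0,0.163],[0,0,0,0.163],[0,0,0,0.163],[0,0,0,0.163],[0,0,0,0.163]]]}}

```text
clock: 0.72
ee_pos: [0.2676, 0.5917, 0.2316]
tcp_rot: [[-0.001, -0.32, 0.947], [-0.001, 0.947, 0.32], [-1.0, -0.001, -0.001]]
contact_force: [-0.3, 0.6, -0.7]
gripper_width: 0.0856
```

The gap is about 69 mm, so three spacers (54 mm) are needed and two could not pinch within the jaw's travel. I'm moving over the rack.

Call:
{"api": "jog_arm", "payload": {"targets": [[[0,-50,18,0],[5,-50,18,0],[5,-50,18,0],[10,-50,18,0],[10,-50,18,0],[10,-50,18,0],[10,-50,18,0],[10,-50,18,0]]]}}

```text
clock: 1.72
ee_pos: [0.5345, 0.2593, 0.1718]
tcp_rot: [[-0.001, -0.325, 0.946], [-0.0, 0.946, 0.325], [-1.0, 0.0, -0.001]]
contact_force: [0.6, -0.1, -0.4]
gripper_width: 0.0854
```

Call:
{"api": "jog_arm", "payload": {"targets": [[[0,-50,18,0],[0,-25,3,0],[0,0,0,0],[0,0,0,0]]]}}

```text
clock: 2.22
ee_pos: [0.5771, 0.1987, 0.172]
tcp_rot: [[-0.002, -0.327, 0.945], [0.001, 0.945, 0.327], [-1.0, 0.002, -0.001]]
contact_force: [0.4, 0.6, 0.2]
gripper_width: 0.0852
```

```bash
cat > blue.py <<'E'
from h import *
import sys
np.set_printoptions(precision=1,suppress=True,linewidth=200)
f=grab("wrist");P=cloud(f);hsv=cv2.cvtColor(f["img"],cv2.COLOR_BGR2HSV);Z=P[...,2]
s=robot.sense();R=np.array(s["tcp_rot"]);p=np.array(s["ee_pos"])
m=((hsv[...,0]>105)&(hsv[...,0]<130)&(hsv[...,1]>130)&(f["z_map"]>0)&(Z>.045)&(Z<.075)).astype(np.uint8)
k,l,st,ce=cv2.connectedComponentsWithStats(m)
for i in range(1,k):
    if st[i,4]<200: continue
    Q=P[l==i];zt=np.median(Z[l==i]);c,sz,a=cv2.minAreaRect((Q[:,:2]*1000).astype(np.float32))
    w=np.append(np.array(c)/1000,zt);print(ce[i],w*1000,np.array(sz),round(a,1),"tool:",R.T@(w-p)*1000)
print("tcp",p*1000,s["clock"])
if len(sys.argv)>1: save(f,sys.argv[1])
E
python3 blue.py pics/w1.png
```

```text
[255.1  64.5] [542.3 295.8  55.6] [35.6 17.9] 19.3 tool: [116.6 102.3  -0.9]
[254.9 109.4] [554.3 261.3  55.8] [35.5 17.9] 18.4 tool: [116.4  65.7  -0.9]
[254.7 148.9] [565.4 227.7  55.6] [35.9 18. ] 19.0 tool: [116.5  30.3  -1.4]
[254.4 184.4] [576.8 194.7  55.6] [35.6 17.3] 18.1 tool: [116.5  -4.6  -1.5]
tcp [576.9 199.4 172.1] 2.275
```

View pics/w1.png

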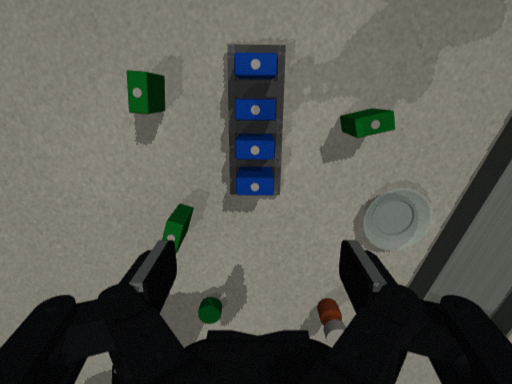

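The wrist view shows the four spacers in line at column 255 (rows 64, 109, 149, 184). The nearest, at (254,184), is 4.6 mm off in -y. I'll correct that and descend.

Call:
{"api": "jog_arm", "payload": {"targets": [[[20,-4.6,-1.4,0],[30,0,0,0],[30,0,0,0],[25,0,0,0],[14,0,0,0],[5,0,0,0],[0,0,0,0]]]}}

```text
clock: 3.15
ee_pos: [0.5787, 0.1926, 0.0489]
tcp_rot: [[0.001, -0.326, 0.945], [0.0, 0.945, 0.326], [-1.0, 0.0, 0.001]]
contact_force: [-0.6, 0.6, 0.2]
gripper_width: 0.0857
```

Call:
{"api": "jog_arm", "payload": {"targets": [[[0,0,0,0],[0,0,0,0],[0,0,0,0],[0,0,0,0],[0,0,0,0]]], "grip": 1, "newtons": 40}}

```text
clock: 3.78
ee_pos: [0.579, 0.1919, 0.0493]
tcp_rot: [[0.001, -0.325, 0.946], [0.0, 0.946, 0.325], [-1.0, 0.0, 0.001]]
contact_force: [-1.9, -0.5, 5.1]
gripper_width: 0.0342
```

Call:
{"api": "jog_arm", "payload": {"targets": [[[-8,0,0,0],[-15,0,0,0],[-25,0,0,0],[-25,0,0,0],[-20,0,0,0],[0,0,0,0]]]}}

```text
clock: 4.53
ee_pos: [0.5801, 0.1924, 0.1439]
tcp_rot: [[0.004, -0.325, 0.946], [0.002, 0.946, 0.325], [-1.0, 0.001, 0.005]]
contact_force: [0.5, -0.6, 0.4]
gripper_width: 0.0345
```

```bash
sed -i 's/(Z>.045)&(Z<.075)/(Z>.045)\&(Z<.2)/; s/Q=P\[l==i\];/Q=P[l==i];Q=Q[Q[:,2]>np.percentile(Q[:,2],90)-.004];/' blue.py; python3 blue.py pics/w2.png
```

```text
[252.7  50.5] [542.6 296.1  55.7] [35.7 17.7] 18.7 tool: [ 86.7 110.1  -0.7]
[252.4 101.7] [554.3 261.5  55.7] [35.7 17.8] 17.2 tool: [86.7 73.6 -0.9]
[252.4 146.4] [565.5 227.7  55.6] [35.4 18.1] 18.6 tool: [86.8 38.  -1.3]
[257.  228.1] [580.4 195.6 148.6] [36.1 19.1] 19.6 tool: [-6.3  2.9  2.5]
tcp [579.  192.1 142.3] 4.575
```

View pics/w2.png

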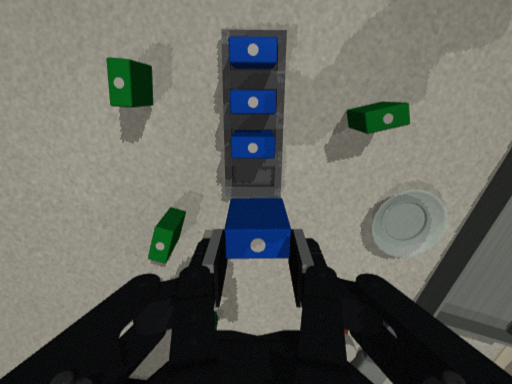

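The held spacer sits square in the grip: its face is at (257,228), its top 6 mm above the TCP and its centre 2.9 mm toward tool +y. Now turning 10° and carrying it to the clamp.

Call:
{"api": "jog_arm", "payload": {"targets": [[[0,0,0,0.173],[0,-40,-11,0],[0,-55,-15,0],[0,-55,-15,0],[0,-55,-15,0],[0,-55,-15,0],[0,-55,-15,0],[0,-50,-13,0]]]}}

```text
clock: 5.58
ee_pos: [0.5365, -0.186, 0.1402]
tcp_rot: [[-0.002, -0.157, 0.988], [0.0, 0.988, 0.157], [-1.0, 0.001, -0.002]]
contact_force: [0.4, 0.2, -0.4]
gripper_width: 0.0347
```

Call:
{"api": "jog_arm", "payload": {"targets": [[[0,-35,-8,0],[0,-15,-3,0],[0,0,0,0],[0,0,0,0]]]}}

```text
clock: 6.08
ee_pos: [0.5356, -0.2325, 0.1408]
tcp_rot: [[-0.001, -0.161, 0.987], [0.002, 0.987, 0.161], [-1.0, 0.002, -0.001]]
contact_force: [0.1, 0.9, -1.2]
gripper_width: 0.0347
```

```bash
cat > clamp.py <<'E'
from h import *
import sys
np.set_printoptions(precision=1,suppress=True,linewidth=200)
s=robot.sense();R=np.array(s["tcp_rot"]);p=np.array(s["ee_pos"])
print("tcp bed",tobed(p)*1000,"ang z",np.degrees(np.arctan2(R[1,2],R[0,2])),"f",s["contact_force"],s["clock"])
for n in sys.argv[2:]:
    f=grab(n);B=tobed(cloud(f))*1000;x,y,z=B[...,0],B[...,1],B[...,2];ok=f["z_map"]>0
    hsv=cv2.cvtColor(f["img"],cv2.COLOR_BGR2HSV)
    blue=(hsv[...,0]>105)&(hsv[...,0]<130)&(hsv[...,1]>130)
    base=ok&(np.abs(x)<120)&(abs(y)<45)
    k,l,st,ce=cv2.connectedComponentsWithStats((blue&base).astype(np.uint8))
    for i in range(1,k):
        if st[i,4]<30: continue
        Q=B[l==i];zt=np.percentile(Q[:,2],85);T=Q[Q[:,2]>zt-5]
        c,sz,a=cv2.minAreaRect(T[:,:2].astype(np.float32));print(n,"blue",ce[i],"c",np.array(c),zt,"sz",np.array(sz),round(a,1))
    for nm,m in(("jaw",(z>68)&(z<82)&(x<-25)&~blue&(abs(y)<33)),("red",(hsv[...,1]>150)&((hsv[...,0]<6)|(hsv[...,0]>174))),("carTop",(z>58)&(z<66)&(x>8)&(x<60)&~blue&(abs(y)<30)),("plate",(z>8)&(z<16)&~blue)):
        m=m&base
        if m.sum()>20: print(n,nm,m.sum(),"x",np.percentile(x[m],[2,50,98]),"y",np.percentile(y[m],[1,99]),np.median(z[m]))
    if n=="wrist" and sys.argv[1]!="-": save(f,sys.argv[1])
E
sed -i 's/C0=np.array(.*/C0=np.array([.5348,-.2343])/' h.py
python3 clamp.py pics/w3.png wrist
```

```text
tcp bed [ -1.6   1.1 140.8] ang z 9.23714918196284 f [ 0.1  0.9 -1.2] 6.075
wrist blue [257.1 228.2] c [-5.2  2.4] 147.71392255869915 sz [18.6 35.9] 0.4
wrist jaw 2914 x [-78.  -66.7 -54.8] y [-29.3  28.9] 75.66990532188291
wrist red 606 x [-78.4 -76.7 -13.7] y [-40.3  37. ] 75.45154058972948
wrist carTop 65 x [14.9 18.9 27.7] y [-27.6 -23.3] 63.2299349783785
wrist plate 8161 x [-105.4  -38.    37.6] y [-41.5  41.1] 11.803138997644373
```

View pics/w3.png

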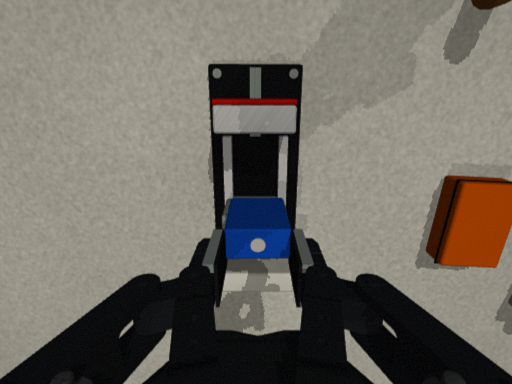

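The held spacer lines up with the bed, which spans columns 210-300, and the jaw is at rows 100-135. I'll shift 3 mm toward the carrier and 2 mm in y, then lower it.

Call:
{"api": "jog_arm", "payload": {"targets": [[[10,-3,-2,0],[25,0,0,0],[22,0,0,0],[12,0,0,0],[7,0,0,0],[5,0,0,0],[0,0,0,0],[0,0,0,0]]]}}

```text
clock: 7.12
ee_pos: [0.5338, -0.2382, 0.0607]
tcp_rot: [[0.0, -0.158, 0.988], [0.001, 0.988, 0.158], [-1.0, 0.001, 0.0]]
contact_force: [-0.7, 0.8, -1.0]
gripper_width: 0.0345
```

```bash
python3 clamp.py - wrist
```

```text
tcp bed [ 3.7 -1.6 60.7] ang z 9.066344911594706 f [-0.7  0.8 -1. ] 7.125
wrist blue [257.1 227.8] c [ 0.4 -0.5] 67.64248227202769 sz [36.1 18.6] 90.0
wrist jaw 7612 x [-77.8 -67.1 -55.3] y [-29.2  28.7] 75.64508613283806
wrist red 1386 x [-80.2 -76.6 -74.8] y [-31.8  31.6] 75.52894646474365
wrist carTop 2302 x [14.6 23.8 52.9] y [-25.   24.8] 63.65481351011714
wrist plate 12366 x [-105.7  -80.2   17.3] y [-41.3  40.8] 11.810219077700786
```

Call:
{"api": "jog_arm", "payload": {"targets": [[[0,2,0.5,0],[3,0,0,0],[1.5,0,0,0],[1,0,0,0],[0,0,0,0]]]}}

```text
clock: 7.8
ee_pos: [0.5338, -0.2369, 0.0553]
tcp_rot: [[-0.0, -0.157, 0.988], [-0.0, 0.988, 0.157], [-1.0, -0.0, -0.0]]
contact_force: [-0.9, -0.3, 2.9]
gripper_width: 0.0349
```

Call:
{"api": "jog_arm", "payload": {"targets": [[[0,0,0,0],[0,0,0,0],[0,0,0,0],[0,0,0,0],[-15,0,0,0],[-25,0,0,0],[-30,0,0,0],[-10,0,0,0]]], "grip": -1}}

```text
clock: 8.8
ee_pos: [0.5355, -0.2375, 0.138]
tcp_rot: [[0.005, -0.157, 0.988], [-0.001, 0.988, 0.157], [-1.0, -0.002, 0.005]]
contact_force: [0.3, -0.0, -1.2]
gripper_width: 0.0853
```

```bash
python3 clamp.py pics/w4.png wrist side; cp pics/w4.png /dev/null
```

```text
tcp bed [  3.3   0.2 138. ] ang z 9.038625538741929 f [ 0.3 -0.  -1.2] 8.8
wrist blue [254.3 183.8] c [-0.7 -0.7] 62.12695408944326 sz [18.7 35.4] 1.4
wrist jaw 2997 x [-77.5 -66.4 -54.8] y [-29.4  28.8] 75.66582931144315
wrist red 695 x [-79.7 -76.2   7.4] y [-41.4  44.2] 75.44845731403207
wrist carTop 1837 x [14.8 26.7 53.1] y [-27.5  27.4] 63.66687728254578
wrist plate 7738 x [-105.7  -43.6   71.2] y [-41.6  41.3] 11.803998321419531
side blue [318.6 127.3] c [-3.2 -1.8] 63.56226678553418 sz [17.8 34.2] 1.2
side jaw 239 x [-80.  -73.7 -56.2] y [-29.2  29.4] 76.53550056160924
side red 600 x [-80.7 -77.9 -69. ] y [-35.5  29. ] 46.422405476832125
side carTop 147 x [12.8 19.2 51.7] y [-27.2  27.6] 64.24509211687105
side plate 611 x [-108.3  -81.    93. ] y [-41.9  41.6] 13.147496958828645
```

Spacer 1 stands seated at (-0.7, -0.7), top at 62 mm. Going back for spacer 2.

Call:
{"api": "jog_arm", "payload": {"targets": [[[-5,0,0,-0.173],[0,40,17,0],[0,56,23,0],[0,56,23,0],[0,56,23,0],[0,56,23,0],[0,56,23,0],[0,50,21,0]]]}}

```text
clock: 9.9
ee_pos: [0.557, 0.1656, 0.1386]
tcp_rot: [[-0.002, -0.326, 0.945], [-0.0, 0.945, 0.326], [-1.0, 0.0, -0.002]]
contact_force: [0.0, -0.1, 0.1]
gripper_width: 0.0852
```

Call:
{"api": "jog_arm", "payload": {"targets": [[[0,40,18,0],[0,20,9,0],[0,0,0,0],[0,0,0,0],[0,0,0,0]]]}}

```text
clock: 10.52
ee_pos: [0.5647, 0.2253, 0.1399]
tcp_rot: [[-0.0, -0.321, 0.947], [-0.001, 0.947, 0.321], [-1.0, -0.001, -0.001]]
contact_force: [0.1, -0.2, -0.6]
gripper_width: 0.0855
```

```bash
python3 blue.py
```

```text
[258.1 100.6] [542.4 296.1  55.7] [35.5 17.6] 18.8 tool: [84.3 73.8  1.5]
[258.  147.8] [554.1 261.6  55.6] [35.7 17.3] 19.0 tool: [84.4 37.4  1.5]
[257.8 188.8] [565.6 227.9  55.6] [35.4 17.8] 18.0 tool: [84.4  1.8  1.5]
tcp [564.7 225.8 140. ] 10.575
```

Call:
{"api": "jog_arm", "payload": {"targets": [[[15,2.5,1.5,0],[25,0,0,0],[25,0,0,0],[16,0,0,0],[8,0,0,0],[2,0,0,0],[0,0,0,0],[0,0,0,0]]]}}

```text
clock: 11.58
ee_pos: [0.5657, 0.2318, 0.0499]
tcp_rot: [[0.002, -0.325, 0.946], [0.001, 0.946, 0.325], [-1.0, 0.0, 0.002]]
contact_force: [-0.5, -0.2, 0.2]
gripper_width: 0.0854
```

```bash
python3 blue.py
```

```text
[252.9 117.1] [542.3 296.3  55.7] [36. 18.] 18.6 tool: [-5.8 68.5 -1. ]
[252.8 189.2] [554.1 261.7  55.6] [36.1 18.1] 19.2 tool: [-5.7 32.  -1.1]
[252.4 249.1] [565.4 228.2  55.5] [35.8 18.5] 17.9 tool: [-5.7 -3.4 -1.4]
tcp [565.6 231.8  49.8] 11.625
```

Call:
{"api": "jog_arm", "payload": {"targets": [[[1,-3,-1.2,0],[0,0,0,0],[0,0,0,0]]]}}

```text
clock: 12.0
ee_pos: [0.5648, 0.2282, 0.048]
tcp_rot: [[0.0, -0.325, 0.946], [0.0, 0.946, 0.325], [-1.0, 0.0, 0.0]]
contact_force: [-0.3, 0.7, -0.2]
gripper_width: 0.0855
```

Call:
{"api": "jog_arm", "payload": {"targets": [[[0,0,0,0],[0,0,0,0],[0,0,0,0],[0,0,0,0],[0,0,0,0],[-8,0,0,0],[-15,0,0,0]]], "grip": 1}}

```text
clock: 12.88
ee_pos: [0.5639, 0.2279, 0.0709]
tcp_rot: [[-0.002, -0.325, 0.946], [-0.001, 0.946, 0.325], [-1.0, -0.0, -0.002]]
contact_force: [-0.5, -1.1, -0.9]
gripper_width: 0.0345
```

Call:
{"api": "jog_arm", "payload": {"targets": [[[-25,0,0,0],[-25,0,0,0],[-20,0,0,0],[0,0,0,0],[0,0,0,0]]]}}

```text
clock: 13.5
ee_pos: [0.5641, 0.2281, 0.1404]
tcp_rot: [[-0.001, -0.325, 0.946], [-0.0, 0.946, 0.325], [-1.0, 0.0, -0.001]]
contact_force: [0.1, -0.4, -0.7]
gripper_width: 0.0348
```

```bash
python3 blue.py
```

```text
[258.  104.5] [542.3 296.1  55.7] [35.8 17.7] 19.1 tool: [84.2 71.4  2. ]
[257.9 151.3] [554.3 261.4  55.6] [35.8 18.1] 18.1 tool: [84.2 34.7  2.1]
[257.2 234.5] [565.2 228.9 145.6] [34.9 19.2] 19.3 tool: [-5.8  0.3  1.7]
tcp [563.8 228.  139.8] 13.55
```

Call:
{"api": "jog_arm", "payload": {"targets": [[[-3,0,0,0.173],[0,-40,-9,0],[0,-56,-14,0],[0,-56,-14,0],[0,-56,-14,0],[0,-56,-14,0],[0,-56,-13,0],[0,-50,-12,0]]]}}

```text
clock: 14.55
ee_pos: [0.5327, -0.1534, 0.1429]
tcp_rot: [[-0.002, -0.156, 0.988], [-0.0, 0.988, 0.156], [-1.0, 0.0, -0.002]]
contact_force: [0.5, -0.9, -0.1]
gripper_width: 0.0347
```

Call:
{"api": "jog_arm", "payload": {"targets": [[[0,-40,-8,0],[0,-20,-4,0],[0,0,0,0],[0,0,0,0],[0,0,0,0]]]}}

```text
clock: 15.18
ee_pos: [0.532, -0.2102, 0.1434]
tcp_rot: [[-0.001, -0.16, 0.987], [0.001, 0.987, 0.16], [-1.0, 0.001, -0.001]]
contact_force: [-0.2, -0.2, -0.2]
gripper_width: 0.0344
```

```bash
python3 clamp.py - wrist
```

```text
tcp bed [-24.3   1.  143.4] ang z 9.230261787517142 f [-0.2 -0.2 -0.2] 15.175
wrist blue [257.  230.6] c [-24.3   2.4] 151.3358960898471 sz [20.8 34.9] 0.2
wrist jaw 2617 x [-78.1 -66.8 -54.6] y [-29.4  28.9] 75.64135374661895
wrist red 1021 x [-78.3 -78.  -33.9] y [-35.3  31.6] 64.18147636799706
wrist carTop 341 x [42.7 49.2 54.1] y [-26.1  27.7] 63.80147994677604
wrist plate 5843 x [-106.1  -78.2   25.6] y [-41.6  41.2] 11.819425763004153
```

Call:
{"api": "jog_arm", "payload": {"targets": [[[10,0,-2,0],[25,0,0,0],[22,0,0,0],[14,0,0,0],[7,0,0,0],[2,0,0,0],[0,0,0,0],[0,0,0,0]]]}}

```text
clock: 16.23
ee_pos: [0.5304, -0.213, 0.0647]
tcp_rot: [[0.002, -0.157, 0.988], [-0.0, 0.988, 0.157], [-1.0, -0.001, 0.001]]
contact_force: [0.3, 0.6, -1.5]
gripper_width: 0.0348
```

```bash
python3 clamp.py - wrist
```

```text
tcp bed [-21.7  -1.   64.7] ang z 9.052982593021481 f [ 0.3  0.6 -1.5] 16.225
wrist blue [256.7 242.7] c [-21.4   0.4] 72.54977123099424 sz [20.8 35. ] 0.2
wrist jaw 6905 x [-78.3 -66.5 -28.3] y [-29.4  29.1] 75.61537497429381
wrist red 2744 x [-78.4 -78.1 -74.9] y [-29.6  29.1] 65.56774495749019
wrist carTop 2238 x [14.5 21.2 39.4] y [-25.8  26.8] 63.628245928054746
wrist plate 7612 x [-106.2  -88.1   -4.1] y [-41.4  40.9] 11.800055373366938
```

Call:
{"api": "jog_arm", "payload": {"targets": [[[5,0,0,0],[3,0,0,0],[1.5,0,0,0],[1,0,0,0],[0,0,0,0],[0,0,0,0]]]}}

```text
clock: 17.02
ee_pos: [0.5294, -0.2128, 0.0541]
tcp_rot: [[-0.001, -0.157, 0.988], [0.001, 0.988, 0.157], [-1.0, 0.001, -0.001]]
contact_force: [-2.8, 0.6, 4.3]
gripper_width: 0.0346
```

Call:
{"api": "jog_arm", "payload": {"targets": [[[-0.5,-2,0.5,0],[0,-2,0,0],[0,-2,0,0],[0,0,0,0]]]}}

```text
clock: 17.52
ee_pos: [0.5317, -0.2187, 0.0541]
tcp_rot: [[0.001, -0.157, 0.988], [-0.0, 0.988, 0.157], [-1.0, -0.0, 0.001]]
contact_force: [0.7, 1.5, 2.0]
gripper_width: 0.035
```

Call:
{"api": "jog_arm", "payload": {"targets": [[[0,0,0,0],[0,0,0,0],[0,0,0,0],[0,0,0,0],[-15,0,0,0],[-25,0,0,0],[-30,0,0,0],[-10,0,0,0]]], "grip": -1}}

```text
clock: 18.52
ee_pos: [0.5329, -0.2195, 0.1369]
tcp_rot: [[0.005, -0.157, 0.988], [-0.001, 0.988, 0.157], [-1.0, -0.002, 0.005]]
contact_force: [-0.1, 0.1, -0.3]
gripper_width: 0.0855
```

```bash
python3 clamp.py - wrist side
```

```text
tcp bed [-14.9   0.4 136.9] ang z 9.039704003337995 f [-0.1  0.1 -0.3] 18.525
wrist blue [254.8 197.8] c [-6.5 -0.1] 62.22657666289344 sz [36.6 36. ] 89.9
wrist jaw 2918 x [-78.1 -66.9 -54.6] y [-29.4  28.8] 75.59176742551594
wrist red 995 x [-78.2 -77.8 -10.9] y [-41.1  44.5] 74.29594929084043
wrist carTop 1769 x [14.8 26.  53.1] y [-27.5  27.3] 63.64992987357139
wrist plate 6316 x [-105.3  -76.2   74.8] y [-41.7  41.4] 11.820791177224036
side blue [318.6 126.9] c [-7.1 -0.2] 64.03287260657788 sz [35.7 40.4] 88.1
side jaw 232 x [-79.7 -73.  -55.7] y [-29.5  29.5] 76.69493712276422
side red 593 x [-80.7 -78.  -71.6] y [-33.5  28.9] 46.15439441689695
side carTop 125 x [12.9 21.8 51.3] y [-27.7  27.7] 64.34601266262261
side plate 613 x [-108.   -80.7   92.2] y [-41.6  41.6] 13.156798454278102
```

Both spacers stand together, spanning -24.8 to 11.5 with y about 0. Fetching the third.

Call:
{"api": "jog_arm", "payload": {"targets": [[[-5,0,0,-0.173],[0,40,16,0],[0,57,22,0],[0,57,23,0],[0,57,23,0],[0,57,23,0],[0,57,22,0],[0,52,21,0]]]}}

```text
clock: 19.62
ee_pos: [0.5492, 0.1889, 0.1376]
tcp_rot: [[-0.002, -0.326, 0.945], [-0.001, 0.945, 0.326], [-1.0, 0.0, -0.002]]
contact_force: [1.2, 0.3, 0.4]
gripper_width: 0.0854
```

Call:
{"api": "jog_arm", "payload": {"targets": [[[0,45,18,0],[0,25,9,0],[10,0,0,0],[25,0,0,0],[25,0,0,0],[15,0,0,0],[0,0,0,0],[0,0,0,0]]]}}

```text
clock: 20.62
ee_pos: [0.554, 0.2612, 0.0646]
tcp_rot: [[0.001, -0.324, 0.946], [0.0, 0.946, 0.324], [-1.0, -0.0, 0.001]]
contact_force: [-0.1, -0.3, -0.1]
gripper_width: 0.0855
```

```bash
python3 blue.py
```

```text
[255.8 172.1] [542.5 296.3  55.6] [35.9 18.7] 17.8 tool: [ 9.4 36.6  0.2]
[255.9 231. ] [554.3 261.7  55.5] [35.8 18.6] 17.7 tool: [9.5 0.1 0.1]
tcp [554.3 261.6  65. ] 20.675
```

Centred. Going down 16 mm and gripping.

Call:
{"api": "jog_arm", "payload": {"targets": [[[10,0,0,0],[6,0,0,0],[0,0,0,0]]]}}

```text
clock: 21.05
ee_pos: [0.5524, 0.2615, 0.0471]
tcp_rot: [[-0.002, -0.325, 0.946], [-0.001, 0.946, 0.325], [-1.0, -0.0, -0.002]]
contact_force: [-0.3, 0.3, -0.6]
gripper_width: 0.0852
```

Call:
{"api": "jog_arm", "payload": {"targets": [[[0,0,0,0],[0,0,0,0],[0,0,0,0],[0,0,0,0],[0,0,0,0],[-8,0,0,0],[-15,0,0,0]]], "grip": 1}}

```text
clock: 21.92
ee_pos: [0.5523, 0.2612, 0.0708]
tcp_rot: [[-0.002, -0.325, 0.946], [-0.001, 0.946, 0.325], [-1.0, -0.0, -0.002]]
contact_force: [-0.6, -0.1, -0.7]
gripper_width: 0.0348
```

Call:
{"api": "jog_arm", "payload": {"targets": [[[-25,0,0,0],[-25,0,0,0],[-20,0,0,0],[0,0,0,0],[0,0,0,0]]]}}

```text
clock: 22.55
ee_pos: [0.5526, 0.2615, 0.1403]
tcp_rot: [[-0.001, -0.325, 0.946], [-0.0, 0.946, 0.325], [-1.0, -0.0, -0.001]]
contact_force: [-0.7, 0.7, -0.2]
gripper_width: 0.0345
```

```bash
python3 blue.py
```

```text
[258.1 149.4] [542.3 296.4  55.7] [35.9 18. ] 19.0 tool: [84.1 36.4  2.1]
[257.2 233.7] [553.7 262.3 145.1] [35.  19.3] 18.5 tool: [-5.3  0.5  1.7]
tcp [552.3 261.3 139.8] 22.6
```

Call:
{"api": "jog_arm", "payload": {"targets": [[[-3,0,0,0.173],[0,-42,-9,0],[0,-57,-13,0],[0,-57,-13,0],[0,-57,-13,0],[0,-57,-13,0],[0,-57,-13,0],[0,-52,-11,0]]]}}

```text
clock: 23.6
ee_pos: [0.5276, -0.128, 0.1429]
tcp_rot: [[-0.002, -0.157, 0.988], [-0.0, 0.988, 0.157], [-1.0, 0.0, -0.002]]
contact_force: [1.2, 0.2, -0.3]
gripper_width: 0.0344
```

Call:
{"api": "jog_arm", "payload": {"targets": [[[0,-44,-9,0],[0,-24,-4,0],[10,0,0,0],[25,0,0,0],[22,0,0,0],[14,0,0,0],[7,0,0,0],[0,0,0,0]]]}}

```text
clock: 24.6
ee_pos: [0.5267, -0.1946, 0.0655]
tcp_rot: [[-0.001, -0.158, 0.987], [0.0, 0.987, 0.158], [-1.0, 0.0, -0.001]]
contact_force: [0.8, 0.7, -0.9]
gripper_width: 0.0346
```

```bash
python3 clamp.py - wrist
```

```text
tcp bed [-40.5  -1.8  65.5] ang z 9.096253860378237 f [ 0.8  0.7 -0.9] 24.6
wrist blue [257.5 269.1] c [-42.6  -0.4] 73.01622459885137 sz [24.8 34.9] 0.2
wrist jaw 6512 x [-78.4 -66.4 -39.5] y [-29.5  28.9] 75.5734023551745
wrist red 3677 x [-78.5 -78.1 -74.9] y [-29.5  29.1] 59.792351605521276
wrist carTop 1411 x [14.3 16.4 22.5] y [-26.6  26.1] 63.243117870690895
wrist plate 5847 x [-106.3  -91.1  -19.7] y [-41.4  40.8] 11.822704872772865
```

Call:
{"api": "jog_arm", "payload": {"targets": [[[5,0,0.8,0],[4,0,0,0],[2,0,0,0],[1.3,0,0,0],[0,0,0,0],[0,0,0,0]]]}}

```text
clock: 25.4
ee_pos: [0.5276, -0.1952, 0.0544]
tcp_rot: [[-0.0, -0.157, 0.988], [0.0, 0.988, 0.157], [-1.0, 0.0, -0.0]]
contact_force: [-3.0, 0.9, 5.3]
gripper_width: 0.0348
```

Seated at 5 N. Sliding it forward 4 mm to close up, then releasing.

Call:
{"api": "jog_arm", "payload": {"targets": [[[-0.5,-2,0.3,0],[0,-2,0,0],[0,0,0,0]]]}}

```text
clock: 25.78
ee_pos: [0.5291, -0.199, 0.0544]
tcp_rot: [[0.001, -0.157, 0.988], [-0.0, 0.988, 0.157], [-1.0, -0.0, 0.001]]
contact_force: [-0.9, 0.8, 2.6]
gripper_width: 0.0345
```

Call:
{"api": "jog_arm", "payload": {"targets": [[[0,0,0,0],[0,0,0,0],[0,0,0,0],[0,0,0,0],[-15,0,0,0],[-25,0,0,0],[-30,0,0,0],[-10,0,0,0]]], "grip": -1}}

```text
clock: 26.78
ee_pos: [0.5303, -0.1998, 0.1371]
tcp_rot: [[0.005, -0.157, 0.988], [-0.001, 0.988, 0.157], [-1.0, -0.002, 0.005]]
contact_force: [0.1, 0.2, -0.2]
gripper_width: 0.0855
```

```bash
python3 clamp.py pics/w5.png wrist side
```

```text
tcp bed [-34.8   0.9 137.1] ang z 9.038135139793978 f [ 0.1  0.2 -0.2] 26.775
wrist blue [254.3 212. ] c [-16.4   0.2] 62.342169173526656 sz [36.1 56.7] 88.4
wrist jaw 2677 x [-78.1 -67.2 -55. ] y [-29.3  28.9] 75.62794390933517
wrist red 1370 x [-78.3 -78.  -30.1] y [-40.5  44.8] 61.73645559434981
wrist carTop 1682 x [14.6 25.5 53.4] y [-27.3  27.5] 63.6278502820751
wrist plate 5193 x [-105.8  -81.    78.7] y [-41.7  41.4] 11.816590474545198
side blue [318.6 126.9] c [-12.8  -0.3] 63.8762461198782 sz [36.  46.1] 85.3
side jaw 241 x [-79.7 -73.8 -56.5] y [-29.3  29.3] 76.30373253551554
side red 598 x [-80.8 -77.8 -65.8] y [-35.7  29.5] 45.859055061813265
side carTop 129 x [12.5 20.3 52.3] y [-27.7  27.5] 64.37799000662979
side plate 599 x [-107.9  -80.7   90.2] y [-41.5  41.5] 13.268292796809085
```

View pics/w5.png

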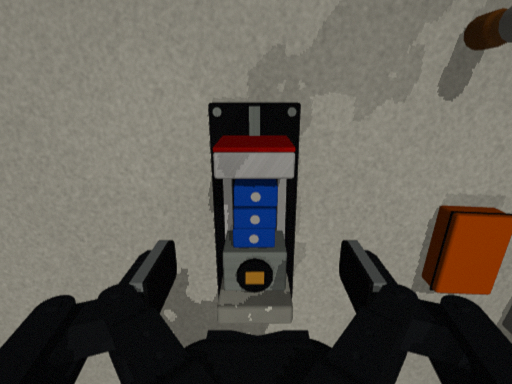

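All three spacers stand upright in a row at (255,196), (255,218) and (254,240), between the rails. Next I go behind the red back with the gripper shut.

Call:
{"api": "jog_arm", "payload": {"targets": [[[0,20,-1,0],[0,35,0,0],[0,25,0,0],[10,0,0,0],[25,0,0,0],[25,0,0,0],[17,0,0,0],[0,0,0,0]]], "grip": 1, "newtons": 60}}

```text
clock: 27.88
ee_pos: [0.5131, -0.1208, 0.0553]
tcp_rot: [[-0.004, -0.156, 0.988], [-0.001, 0.988, 0.156], [-1.0, 0.0, -0.004]]
contact_force: [-1.1, -0.6, 0.3]
gripper_width: -0.0001
```

Call:
{"api": "jog_arm", "payload": {"targets": [[[0,-8,0,0],[0,-5,0,0],[0,0,0,0],[0,0,0,0]]]}}

```text
clock: 28.38
ee_pos: [0.5173, -0.133, 0.0576]
tcp_rot: [[0.001, -0.157, 0.988], [0.0, 0.988, 0.157], [-1.0, 0.0, 0.001]]
contact_force: [-0.4, 0.3, 0.2]
gripper_width: 0.0002
```

```bash
python3 clamp.py -
```

```text
tcp bed [-102.8   -1.4   57.6] ang z 9.052392254373023 f [-0.4  0.3  0.2] 28.375
```

Call:
{"api": "jog_arm", "payload": {"targets": [[[0,-6,0,0],[0,-6,0,0],[0,-4,0,0],[0,-4,0,0],[0,-3,0,0],[0,0,0,0],[0,0,0,0]]]}}

```text
clock: 29.25
ee_pos: [0.5206, -0.1554, 0.0571]
tcp_rot: [[-0.0, -0.158, 0.988], [0.0, 0.988, 0.158], [-1.0, 0.0, -0.0]]
contact_force: [-0.9, 1.7, 1.2]
gripper_width: -0.0004
```

```bash
python3 clamp.py - wrist
```

```text
tcp bed [-80.1  -1.7  57.1] ang z 9.068568522154731 f [-0.9  1.7  1.2] 29.25
wrist blue [257.4 328. ] c [-79.1  -0.3] 103.72853129664904 sz [23.   5.3] 0.1
wrist jaw 1068 x [-91.2 -86.8 -47.7] y [-27.6  27.1] 74.80129273465617
wrist red 2410 x [-86.9 -68.8 -66.8] y [-31.1  32.3] 44.50002778584089
wrist plate 6982 x [-106.9  -86.6  -49.3] y [-41.3  40.9] 11.825286734230621
```

Call:
{"api": "jog_arm", "payload": {"targets": [[[0,-2,0,0],[0,-2,0,0],[0,0,0,0]]]}}

```text
clock: 29.68
ee_pos: [0.5213, -0.1595, 0.0571]
tcp_rot: [[-0.0, -0.157, 0.988], [0.0, 0.988, 0.157], [-1.0, 0.0, -0.0]]
contact_force: [-0.2, 1.5, 0.3]
gripper_width: -0.0001
```

Call:
{"api": "jog_arm", "payload": {"targets": [[[0,-1.5,0,0],[0,-1.5,0,0],[0,0,0,0]]]}}

```text
clock: 30.05
ee_pos: [0.5215, -0.1612, 0.0571]
tcp_rot: [[-0.001, -0.158, 0.987], [0.002, 0.987, 0.158], [-1.0, 0.002, -0.001]]
contact_force: [-0.0, 4.2, 2.8]
gripper_width: 0.0005
```

Call:
{"api": "jog_arm", "payload": {"targets": [[[0,-1,0,0],[0,-1,0,0],[0,0,0,0],[0,0,0,0]]]}}

```text
clock: 30.55
ee_pos: [0.5216, -0.1618, 0.0571]
tcp_rot: [[-0.002, -0.159, 0.987], [0.004, 0.987, 0.159], [-1.0, 0.004, -0.001]]
contact_force: [-1.9, 7.5, 3.0]
gripper_width: 0.0003
```

```bash
python3 clamp.py - wrist top side
```

```text
tcp bed [-73.7  -1.7  57.1] ang z 9.140479289146807 f [-1.9  7.5  3. ] 30.55
wrist blue [257.2 327. ] c [-48.8  -1.1] 62.78924112842095 sz [68.9  7.9] 1.7
wrist jaw 1052 x [-84.7 -80.3 -41.1] y [-27.6  27.1] 74.76221414141034
wrist red 2389 x [-80.2 -62.4 -60.2] y [-31.3  32.1] 44.631841844994256
wrist plate 8116 x [-106.8  -83.5  -44.4] y [-41.3  40.9] 11.819085397871472
top plate 430 x [-105.9  -89.   102.4] y [-41.3  40.6] 11.492843420724157
side jaw 163 x [-85.3 -63.2 -47. ] y [-30.   29.3] 75.899421210253
side red 461 x [-78.9 -62.1 -43.4] y [-36.4  29. ] 38.92380848721095
side plate 714 x [-108.   -75.    85.7] y [-41.5  41.5] 13.217366445706716
```

Call:
{"api": "jog_arm", "payload": {"targets": [[[0,-1,0,0],[0,-1,0,0],[0,-1,0,0],[0,-1,0,0],[0,0,0,0],[0,0,0,0]]]}}

```text
clock: 31.45
ee_pos: [0.5219, -0.1635, 0.0571]
tcp_rot: [[-0.004, -0.16, 0.987], [0.007, 0.987, 0.16], [-1.0, 0.008, -0.003]]
contact_force: [-3.9, 11.2, 7.1]
gripper_width: -0.0001
```

```bash
python3 clamp.py - wrist|grep -E "tcp|red"; python3 - <<'E'
from h import *
save(grab("side"),"pics/s2.png",(280,90,360,180),6)
E
```

```text
tcp bed [-72.   -1.7  57.1] ang z 9.207485375700262 f [-3.9 11.2  7.1] 31.45
wrist red 2367 x [-77.9 -60.6 -55.7] y [-31.6  31.5] 44.62994760877887
```

View pics/s2.png

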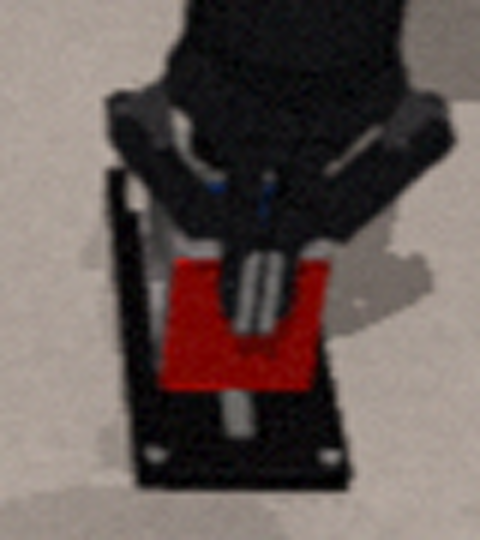

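Call:
{"api": "jog_arm", "payload": {"targets": [[[0,-1,0,0],[0,-1,0,0],[0,-1,0,0],[0,0,0,0],[0,0,0,0],[0,0,0,0],[0,0,0,0],[0,0,0,0]]]}}

```text
clock: 32.55
ee_pos: [0.5221, -0.1648, 0.0571]
tcp_rot: [[-0.005, -0.161, 0.987], [0.01, 0.987, 0.161], [-1.0, 0.01, -0.004]]
contact_force: [-4.1, 13.0, 8.7]
gripper_width: -0.0001
```

```bash
python3 clamp.py - wrist|grep -E "tcp|red"; python3 - <<'E'
from h import *
np.set_printoptions(precision=1,suppress=True,linewidth=200)
import pickle
f=grab("top");f0=pickle.load(open("f0.pkl","rb"))["top"]
for g in(f0,f):
    B=tobed(cloud(g))*1000;x,y,z=B[...,0],B[...,1],B[...,2];hsv=cv2.cvtColor(g["img"],cv2.COLOR_BGR2HSV)
    m=(x>5)&(x<65)&(abs(y)<22)&(z>55)&(z<85)&(hsv[...,0]>8)&(hsv[...,0]<25)&(hsv[...,1]>110);print("gold",m.sum(),B[m].mean(0) if m.any() else"")
    for y0 in(-20,20):
        q=(abs(y-y0)<6)&(x>0)&(x<75);o=np.argsort(x[q]);print(np.stack([x[q][o],z[q][o]])[:,::3])
save(f,"pics/t2.png",(310,195,420,260),7)
E
```

```text
tcp bed [-70.6  -1.7  57.1] ang z 9.258194968057813 f [-4.1 13.   8.7] 32.55
wrist red 2363 x [-76.6 -59.3 -57.3] y [-31.6  32.1] 44.696270044931275
gold 45 [36.3  0.3 69.7]
[[ 1.1  2.9  4.7  6.5  7.6  9.9 11.2 12.3 13.9 14.9 15.2 15.4 15.6 15.8 15.9 16.  16.2 16.5 16.6 18.1 19.3 20.3 22.1 23.2 24.6 26.2 27.3 29.4 30.9 31.9 33.3 33.9 36.4 38.5 38.9 40.1 42.1 43.8 45.7
  46.2 47.9 48.8 51.1 51.8 54.2 55.5 64.3 66.7 69.1 69.5 69.6 69.7 70.  70.  70.4 70.8 71.  71.7 73.5 73.7]
 [ 8.4 13.1 14.  16.7 22.4 22.9 14.3 23.  13.3 30.6 17.9 48.4 51.7 25.3 64.8 10.8 18.  43.1 53.3 63.6 55.6 64.4 62.8 62.4 60.8 60.3 66.6 62.5 64.1 63.7 67.3 66.7 61.9 59.5 59.7 65.6 63.5 59.2 64.3
  67.3 68.  66.7 60.8 61.3 61.1 60.3 41.7 40.1 67.8 51.7 29.3 49.3 35.8 45.  39.5 66.7 64.4 68.6 68.8 66.4]]
[[ 0.1  1.6  3.5  4.5  7.   7.9 10.1 11.6 12.9 14.5 15.2 15.3 15.7 15.8 16.2 16.3 16.4 16.5 17.1 17.3 18.4 19.2 21.3 22.8 24.3 26.3 27.1 29.5 30.4 31.8 34.2 35.1 36.9 38.4 39.6 41.  43.2 44.1 46.3
  47.1 49.5 50.  51.2 53.9 55.8 64.9 66.3 68.9 69.1 69.5 69.7 70.  70.3 70.5 70.8 71.4 72.  74.2 74.8]
 [19.3 21.4  9.7 21.8  8.  12.1 19.7  9.8 12.4 10.1 41.7 44.8 19.4 46.7 32.3 61.  58.7 38.6 15.6 62.9 64.  66.2 64.1 63.7 61.7 61.6 64.  65.4 70.6 62.6 61.  66.2 61.8 63.1 62.5 67.8 66.6 65.2 62.6
  61.6 61.8 61.7 65.8 63.  61.4 40.1 44.9 38.5 66.6 48.7 45.4 37.9 60.3 58.1 46.5 64.3 66.6 65.8 65.3]]
gold 0 
[]
[]
```

View pics/t2.png

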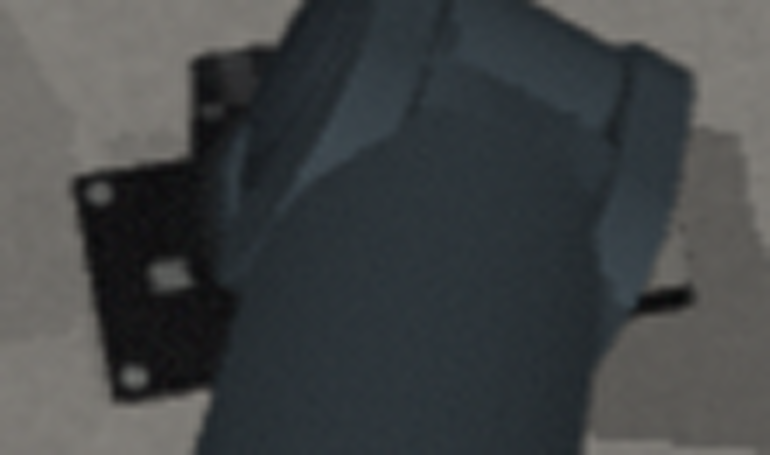

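Jaw travel of about 19 mm, less 15 mm of slack, gives about 4 mm of carrier give. The force of about 13.5 N gives about 5.5 mm. Both are inside the window, so I'll check that it holds steady and hand in.

Call:
{"api": "jog_arm", "payload": {"targets": [[[0,0,0,0],[0,0,0,0],[0,0,0,0],[0,0,0,0],[0,0,0,0],[0,0,0,0]]]}}

```text
clock: 33.4
ee_pos: [0.522, -0.1647, 0.0571]
tcp_rot: [[-0.005, -0.161, 0.987], [0.01, 0.987, 0.161], [-1.0, 0.011, -0.004]]
contact_force: [-3.8, 11.9, 9.2]
gripper_width: -0.0001
```

```bash
python3 clamp.py - wrist|grep -E "tcp|red|blue"; python3 -c "
from station import robot
print(robot.finish_job())"
```

```text
tcp bed [-70.7  -1.7  57.1] ang z 9.261972903746514 f [-3.8 11.9  9.2] 33.4
wrist blue [257.4 327.5] c [-69.   -0.2] 90.81270665387814 sz [22.7  5.3] 0.5
wrist red 2359 x [-76.4 -59.3 -57.8] y [-30.8  29.8] 44.65847384201982
the job is handed in; nothing more can be done
None
```

I stood three blue spacers on the bed between the rails and handed the job in at about 33 s. The shut gripper was still holding the jaw in by its red back. The gap measured about 69 mm, so two spacers could not have been pinched properly within the jaw's travel.

- **Spacers:** the last clear look, before the push, showed all three upright with their tops at 62 mm, within 1 mm of the centre line.
- **Push:** the jaw had moved about 19 mm, with 12–13 N on the fingers. Jaw position and force were steady over the last 0.8 s.
- **Carrier:** the arm hid it during the push, so I could not see its travel directly. Jaw position gives about 4 mm and force about 5.5 mm. The two disagree by 1.5–2 mm, but both are well inside 2.5–9 mm.
- **Not checked again:** I did not look again at the spacers under load, or at the bystanders at the end. No move was planned near the bystanders, and no unexpected contact forces showed up.

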